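Clamp the test specimen: nut by hand, then spanner, then prime the trip

TASK

The specimen in the clamping fixture is still loose: turn its big hex nut clockwise by hand, with a light grip, until it is snug, then fit the large open-ended spanner to the nut and tighten it about another eighth of a turn, right up to its hard stop. Lay the spanner back flat on the dark mat, then push the black sprung plunger on the grey trip box all the way down and let it come up again. Leave everything else where it is, and do not hold the nut with the gripper while it is being tightened beyond snug.

Things in the scene. Friction and masses are not known exactly. Their poses are not given: they have to be found in the camera images.
- fixture: fixed clamping fixture: grey base (x -55 to 155, y +-83, top at 46 mm) on steel feet. Origin on the bench under the nut's axis, +x to its back. At x 125, y +-65 two square uprights 30 mm thick, top at 122; at x 35, y +-73 two round posts 16 mm thick, top at 116. Under the nut a strap 56 mm wide, top at 58. Front (-x) open for the spanner. The hex screw head (22 mm) at x 78 is not the nut
- nut_mid (a point): centre of the captive bare-metal hex nut: 46 mm across flats, 53 mm across corners, 40 mm tall, from 64 to 104 mm above the bench, on an upright stud (24 mm thick, tip at 116 mm) and a round washer (64 mm across, top at 64 mm). z is up, the turning axis; two of the six flats face this point's +-y, the others follow every 60 degrees
- nut (a joint): free run of the nut on its thread, rad, growing clockwise seen from above: starts between 0.5 and 1.7, snug at its stop at 2.60; turns easily (0.1 N m). It does not rise or sink noticeably
- seat (a joint): tightening beyond snug, rad, clockwise: 0 at the start, hard stop at 0.80. Nut and washer turn together here, against 0.8 N m: beyond what a light grip (about 15 N) on the nut turns, so use the spanner (about 8 N at its handle)
- wrench: the larger of two steel open-ended spanners, 200 mm long, 13 mm thick, 0.3 kg, lying flat on the mat. Origin on the underside of the straight handle (21 mm wide, from x -68 mm to +50 mm), 108 mm from the centre of the jaw. x points along the handle to the open jaw; z up. The head is 74 mm wide, from x 54 to 137 mm
- wrench_jaw (a point): where the nut's axis comes when the spanner is seated, mid-thickness: 108 mm from the spanner's origin. The jaw is 49 mm wide (its flats face +-y), open towards +x; its throat ends 30 mm behind this point and its tips reach about 26 mm beyond it
- mat: dark grey mat, 300 x 220 mm, 3 mm thick, fixed on the bench; origin at the centre of its underside, x along its long side
- trip_box: light grey trip box 100 x 90 x 65 mm, fixed; the plunger stands on the middle of its top; origin under its centre
- plunger_top (a point): centre of the top of the black round plunger head (48 mm across, 10 mm thick), 107 mm above the bench when up; it is pushed straight down
- plunger (a joint): stroke of the plunger, m: 0 up, 0.020 fully down; sprung, 3 N at the top to 8 N at the bottom
- small_wrench: bystander: the smaller spanner (jaw 26 mm wide, about 168 mm long, 10 mm thick) on the mat; does not fit the nut; origin on its handle's underside, x to its jaw
- bar_a: bystander: white plastic test bar 80 x 12 x 10 mm on the mat
- bar_b: bystander: white plastic test bar, same size, on the mat
- weight: bystander: brass weight, 52 mm across, 52 mm tall
- tray: bystander: open blue plastic tray 140 x 100 x 35 mm
- jar: bystander: clear jar with a black lid, 70 mm across, 90 mm tall, standing close by the trip box
Mind the look-alikes: they are no part of the job. Leave any orange look-alike of the trip_box alone.

How it is judged:
By the outcome, as a careful person would: the job done as asked, in the order asked, and still so for the second after the job is handed in, with the robot touching nothing.
It also fails if it takes over 72 s, if anything falls off the work surface, if the arm or the gripper's body presses on something with over 40 N, if the wrist force passes 120 N, or if a joint passes its speed limit or range.

ROBOT

A 6-joint arm with a two-finger parallel gripper is mounted at the origin on the work surface. World frame = base frame: x ahead of the robot, y to its left, z up, the work surface at z = 0. Lengths are in m, angles in rad, forces in N, time in s.
With the tool pointing down it reaches from about 0.3 to 0.85 m from the base axis. Payload 4.2 kg.
Tool frame: the origin (TCP) lies on the centre line of the jaws, within the pads' length; the fingertips stand 14 mm ahead of it and the grasp point (between the pads) lies 5 mm behind it; z points along the fingers, y is the line along which they close (so a half turn about z gives the same grasp; the last joint's range is limited). The gripper opens to 91 mm and grips with 3 to 60 N. Pads are 32 mm wide; open, the fingers measure 118 mm over their backs; the gripper's body (76 mm by 178 mm) begins 60 mm behind the grasp point.
Start: joints at [1.299, 0.32, 1.565, -0, 1.257, -0.02], TCP at [0.143, 0.557, 0.228] pointing down, gripper open.
Joint ranges: [-3.11, 3.11], [-0.84, 2.01], [0.21, 2.61], [-1.34, 4.49], [0.05, 2.63], [-2.56, 2.56]. Speed limits (rad/s): [2.57, 2.57, 3.14, 3.14, 3.14, 3.14].

INTERFACE

Orientations are given as a unit quaternion [w, x, y, z].
In Python, from rig import * gives the robot as it stands.
- The arm moves only by the tool send_rows, never from a script. Its argument "rows" is a list that holds one entry, the list of rows, each a list of 4 numbers: the shift along the tool's x, y, z in units of 25 mm (1.0 is 25 mm), then the turn about the tool's z in units of 0.1 rad (1.0 is 0.1 rad). In form: [[[tx, ty, tz, spin], ...]]. A call has exactly 8 rows; each row shifts and turns the commanded pose from where the row before left it, along the tool's axes as they then stand; what a row does not reach is not made up. A row lasts 1/8 s, in which the tool goes at most 62.5 mm and 10.7 degrees, less where a joint would pass 70% of its speed; a pose out of reach is approached as far as the arm can. A call with a number of a shift or a turn outside -1 to 1 is refused whole. A call with a gripper value outside its range is refused whole. "fingers" is the opening, from -1 (shut) to 1 (fully open), set as the call begins (left out, the last holds). The fingers move at their own pace and stop on an object; "force" is the grip in N (left out, the last holds). Time passes only in rows, so rows that do not move let the fingers close, or fill a call up. It gives the time, the measured TCP pose, the force, the opening and the grip force at its end, in the units of the state.
- observe(): the state, without advancing time (a new reading comes with each control period).
- capture(name): name is "scene" or "top" or "wrist"; returns the picture (420x560x3 uint8, red, green, blue); there is no depth.
- camera_info(name): a dict with "vfov" (degrees; the focal length in pixels is half the picture's height over the tangent of half this angle, whatever the lens; pixels are square), "cx", "cy" (the principal point, pixels), "D" ([k1, k2, p1, p2, k3] as OpenCV has them; the pictures are not rectified), "rvec" (rotation vector, rad) and "tvec" (3), from world to camera coordinates, as OpenCV has them. Camera axes: x right, y down, z forward; pixel columns grow to the right and rows downward; lengths in m; the calibration is good to about 2 mm. A picture is of the moment at which its call begins: read the wrist's pose just before it. camera_info takes no time and is no camera call; for the wrist camera it gives the pose at the moment of the call.
- finish_job(): hands the job in; it is judged then, once.
The state is a dict: "time_s": time; "q": joint angles; "qd": joint speeds; "effort": joint torques, N m; "tool_pos": TCP position; "orientation": TCP orientation; "ft_force": force on the tool from outside, world axes, zero at the start; "moment": the same for the moment, N m; "opening": finger opening in m; "grasp_force": force on a finger pad.
Only numpy, scipy, OpenCV 4.12 (cv2) and the standard library are available. Lean on these libraries where they do the work, as an engineer would, in place of code of your own. Each camera call takes 0.05 s, during which the arm holds its last target. There are 200 camera calls.

## Working session

There is one attempt and no reset: what is moved stays moved. The work goes in short steps, Python scripts to look and compute and a tool call to move; the robot and the scene stay as the last step left them, time stands still between calls to the robot, and variables do not carry over. Pictures are saved under pics/ and viewed, at most 10 in all, crops included, and the job is handed in when it is done.

Besides the shell and the picture viewer there is one more tool, called after "Call:" as name(argument=value, ...) on one line, values as JSON. send_rows: Moves the arm, as the interface text tells. Shifts and turns lie within -1 to 1; 1 stands for 25 mm of shift or 0.1 rad of turn. Its arguments: {"type":"object","properties":{"rows":{"type":"array","items":{"type":"array","items":{"type":"array","items":{"type":"number","minimum":-1,"maximum":1}}}},"fingers":{"type":"number"},"force":{"type":"number"}},"required":["rows"]}

```bash
mkdir -p pics; ls; python3 - <<'E'
from rig import *
import cv2,numpy as np
for n in ("scene","top"):
    print(n,camera_info(n)); im=capture(n); cv2.imwrite(f"pics/{n}0.png",im[:,:,::-1])
o=observe(); print(o["tool_pos"],o["orientation"],o["time_s"],o["opening"])
E
```

```text
pics
scene {'vfov': 48.06846277263043, 'cx': 280.07981013759854, 'cy': 204.96074431104154, 'D': array([-0.1399526,  0.       ,  0.       ,  0.       ,  0.       ]), 'rvec': array([ 1.4681846 ,  2.28911551, -0.69927012]), 'tvec': array([ 0.20701835, -0.29862135,  1.5397489 ])}
top {'vfov': 45.89949486353763, 'cx': 283.06581249272955, 'cy': 215.52951964475955, 'D': array([-0.15561128,  0.        ,  0.        ,  0.        ,  0.        ]), 'rvec': array([ 2.18863233, -2.02736152,  0.20226915]), 'tvec': array([-0.0570909 ,  0.49839135,  1.23897098])}
[0.14313951 0.55644908 0.22721857] [-1.02099725e-04  1.25558629e-01  9.92085888e-01 -7.81652463e-04] 0.1 0.0915246132419933
```

View pics/top0.png

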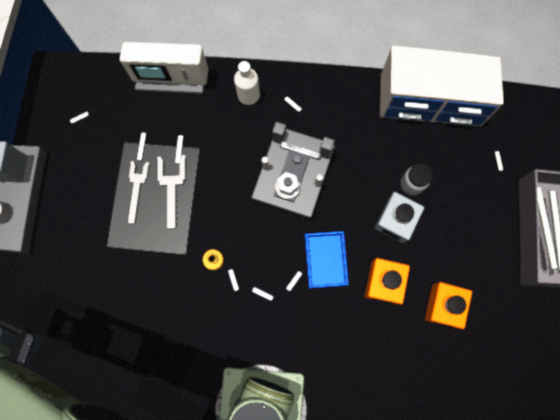

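View pics/scene0.png

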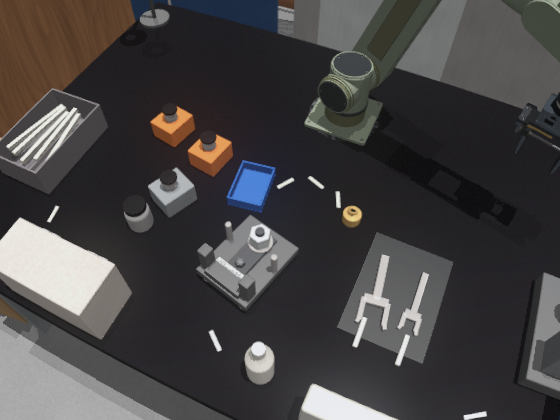

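The top view shows the mat at about (155,197), the large spanner with its jaw at (171,160), and two bars beside the jaws at (180,147) and (141,145). The nut is at (288,183) and the grey box plunger at (404,214). The scene view agrees, with the nut at (260,235) and the plunger at (169,178).

```bash
cat > h.py <<'E'
from rig import *
import cv2,numpy as np
def cam(n):
    c=camera_info(n); f=210/np.tan(np.radians(c["vfov"]/2))
    K=np.array([[f,0,c["cx"]],[0,f,c["cy"]],[0,0,1]]); R=cv2.Rodrigues(c["rvec"])[0]
    return K,c["D"],R,np.asarray(c["tvec"]).ravel()
def ray(c,uv):
    K,D,R,t=c; p=cv2.undistortPoints(np.array(uv,float).reshape(-1,1,2),K,D).reshape(-1,2)
    d=np.c_[p,np.ones(len(p))]@R; return -R.T@t,d
def onz(c,uv,z):
    o,d=ray(c,uv); return o+d*((z-o[2])/d[:,2])[:,None]
def proj(c,P):
    K,D,R,t=c; return cv2.projectPoints(np.array(P,float).reshape(-1,1,3),cv2.Rodrigues(R)[0],t,K,D)[0].reshape(-1,2)
def yaw():
    w,x,y,z=observe()["orientation"]; return np.arctan2(2*(x*y+w*z),1-2*(y*y+z*z))
E
python3 - <<'E'
from h import *
np.set_printoptions(precision=4,suppress=True)
c=cam("top"); s=cam("scene")
im=cv2.imread("pics/top0.png")
g=cv2.cvtColor(im,cv2.COLOR_BGR2GRAY); m=np.zeros_like(g); m[130:240,115:195]=(g[130:240,115:195]>120)*255
n,l,st,ce=cv2.connectedComponentsWithStats(m)
for i in range(1,n):
    if st[i,4]>15:
        pts=np.argwhere(l==i)[:,::-1]; P=onz(c,pts,.014)[:,:2]
        r=cv2.minAreaRect((P*1000).astype(np.float32)); print(st[i],P.mean(0),r)
print("nut",onz(c,[[288,183]],.104),"plunger",onz(c,[[404,214]],.107), "mat",onz(c,[[155,197]],.003))
print("scene nut",onz(s,[[260,235]],.104),"pl",onz(s,[[169,178]],.107))
print("posts",onz(c,[[265,161],[320,180]],.116),"uprights",onz(c,[[280,130],[327,146]],.122))
print("yaw",yaw(), "wristcam", cam("wrist"))
big=cv2.resize(im[120:250,110:340],None,fx=3.4,fy=3.4,interpolation=cv2.INTER_CUBIC); cv2.imwrite("pics/a.png",big)
E
```

```text
[136 132  10  29 163] [0.6763 0.3949] ((677.4111938476562, 394.6612854003906), (17.182859420776367, 83.67902374267578), 88.3923568725586)
[ 137  135   54  105 1784] [0.5284 0.2892] ((565.4984130859375, 298.25140380859375), (135.31744384765625, 303.7458801269531), 88.39583587646484)
[127 160  23  64 624] [0.5556 0.3928] ((545.404052734375, 393.25238037109375), (55.24593734741211, 178.57965087890625), 89.21836853027344)
nut [[ 0.575  -0.0259  0.104 ]] plunger [[ 0.5167 -0.322   0.107 ]] mat [[0.5362 0.3375 0.003 ]]
scene nut [[ 0.585  -0.0176  0.104 ]] pl [[ 0.5303 -0.3138  0.107 ]]
posts [[ 0.6248  0.0362  0.116 ]
 [ 0.5856 -0.1055  0.116 ]] uprights [[ 0.7086  0.0047  0.122 ]
 [ 0.6747 -0.1176  0.122 ]]
yaw 2.889810777288347 wristcam (array([[351.8656,   0.    , 278.3394],
       [  0.    , 351.8656, 211.4906],
       [  0.    ,   0.    ,   1.    ]]), array([-0.0541,  0.    ,  0.    ,  0.    ,  0.    ]), array([[ 0.2489,  0.9685, -0.0012],
       [ 0.9412, -0.2415,  0.2364],
       [ 0.2287, -0.06  , -0.9717]]), array([-0.5738, -0.0264,  0.3892]))
```

View pics/a.png

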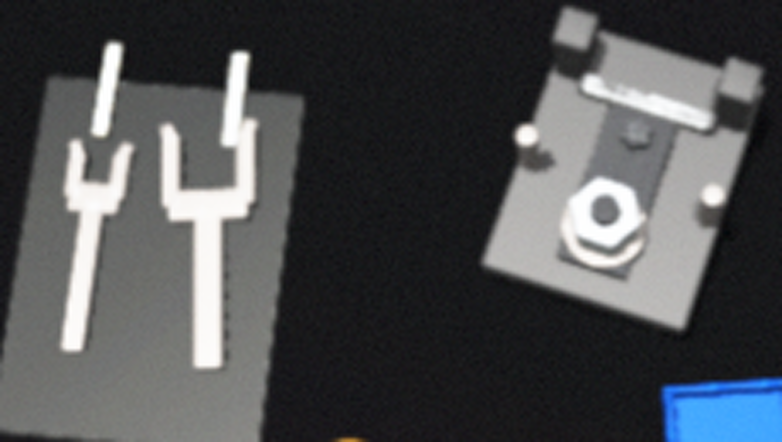

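Enlarged top view: the large spanner points roughly along +x, and one bar's near end sits between its prongs near the right one. The fixture is rotated about -15°. Next I move above the nut for a wrist view.

Call:
send_rows(rows=[[[-0.94, -0.75, 0, 0], [-0.94, -0.75, 0, 0], [-0.94, -0.75, 0, 0], [-0.94, -0.75, 0, 0], [-0.94, -0.75, 0, 0], [-0.94, -0.75, 0, 0], [-0.94, -0.75, 0, 0], [-0.94, -0.75, 0, 0]]], fingers=1)

```text
time_s: 1.1
tool_pos: [0.2883, 0.3637, 0.2276]
orientation: [-0.0, 0.125, 0.992, -0.0]
ft_force: [0.2, -0.1, -1.1]
opening: 0.0912
grasp_force: 0.0
```

Call:
send_rows(rows=[[[-0.94, -0.75, 0, 0], [-0.94, -0.75, 0, 0], [-0.94, -0.75, 0, 0], [-0.94, -0.75, 0, 0], [-0.94, -0.75, 0, 0], [-0.94, -0.75, 0, 0], [-0.94, -0.75, 0, 0], [-0.94, -0.75, 0, 0]]])

```text
time_s: 2.1
tool_pos: [0.433, 0.1717, 0.2277]
orientation: [-0.0, 0.126, 0.992, -0.0]
ft_force: [1.6, 0.1, 0.5]
opening: 0.091
grasp_force: 0.0
```

Call:
send_rows(rows=[[[-0.94, -0.75, 0, 0], [-0.94, -0.75, 0, 0], [-0.94, -0.75, 0, 0], [-0.94, -0.75, 0, 0], [-0.94, -0.75, 0, 0], [-0.94, -0.75, 0, 0], [-0.94, -0.75, 0, 0], [-0.94, -0.75, 0, 0]]])

```text
time_s: 3.1
tool_pos: [0.5776, -0.0203, 0.2274]
orientation: [-0.001, 0.126, 0.992, 0.0]
ft_force: [-0.3, 0.4, 0.5]
opening: 0.0914
grasp_force: 0.0
```

```bash
python3 - <<'E'
from h import *
np.set_printoptions(precision=4,suppress=True)
o=observe(); print(o["time_s"],o["tool_pos"],yaw(),o["q"])
c=cam("wrist"); im=capture("wrist")[:,:,::-1]; cv2.imwrite("pics/w1.png",im)
np.savez("w1.npz",R=c[2],t=c[3])
g=cv2.cvtColor(im,cv2.COLOR_BGR2GRAY)
print(proj(c,[[.58,-.022,.104]]))
for th in (150,180,210,230):
    n,l,st,ce=cv2.connectedComponentsWithStats((g>th).astype(np.uint8))
    for i in range(1,n):
        if st[i,4]>400: print(th,st[i],ce[i])
E
```

```text
3.1 [ 0.5776 -0.0203  0.2274] 2.8897088676219203 [-0.0551  0.3252  1.5576  0.0002  1.2598 -1.374 ]
[[277.5852 212.9609]]
150 [ 531    0   29  234 3141] [549.5406  93.8096]
150 [ 34   3  64 127 449] [67.3007 69.6548]
150 [  58    2   54  121 1796] [85.1698 50.6732]
150 [  189   141   179   126 13772] [284.6701 191.8831]
150 [  0 180  12  56 612] [  5.018  208.5033]
150 [ 350  270  134   28 3208] [416.0717 284.4829]
150 [ 199  298  154   46 3734] [269.458  316.0723]
180 [ 532    0   28  223 2985] [549.5558  92.2322]
180 [ 189  143   33   39 1051] [203.3768 162.5423]
180 [ 242  142  126  124 9737] [304.9538 192.7127]
180 [  0 180  11  56 562] [  4.6139 208.6637]
180 [ 354  276  129   21 2066] [422.0382 285.2633]
180 [ 221  299  109   44 3460] [268.9682 316.1578]
210 [ 532    0   28  221 2875] [549.6289  91.5819]
210 [190 143  31  38 974] [203.3665 162.3532]
210 [ 244  142  124  124 5925] [322.3926 187.9956]
210 [253 167  50  15 525] [277.3105 173.3714]
210 [  0 181  11  54 516] [  4.314  208.4593]
210 [ 243  183   63   57 1987] [274.3613 210.304 ]
210 [385 286  98   6 435] [431.4736 288.5609]
210 [ 222  299  107   44 3281] [270.2551 315.8004]
230 [ 532    0   28  219 2791] [549.7012  91.2633]
230 [ 244  143  116  123 5401] [320.9009 183.9469]
230 [190 144  30  37 927] [203.3905 162.4391]
230 [253 168  45  13 406] [274.6527 173.9729]
230 [  0 181  10  54 481] [  4.0104 208.5447]
230 [ 252  183   53   57 1380] [281.2884 207.3536]
230 [ 223  299  105   26 1626] [273.4557 306.9865]
```

View pics/w1.png

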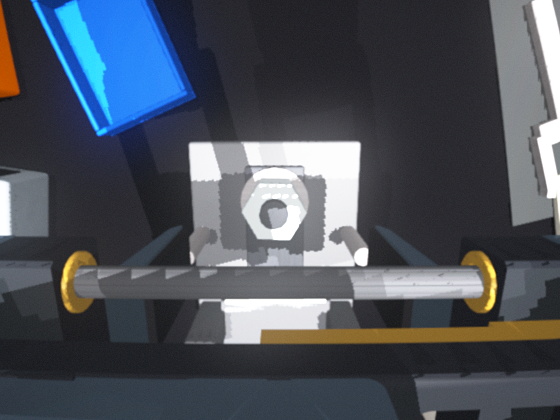

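The wrist view shows the nut hex spanning about x 243–306, y 183–240, with its stud at (274,212). The fixture edges are parallel to the image axes. I'll enlarge it.

```bash
python3 - <<'E'
from h import *
im=cv2.imread("pics/w1.png")
b=cv2.resize(im[155:255,215:335],None,fx=6,fy=6,interpolation=cv2.INTER_CUBIC); cv2.imwrite("pics/w1c.png",b)
E
```

```text
(no output)
```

View pics/w1c.png

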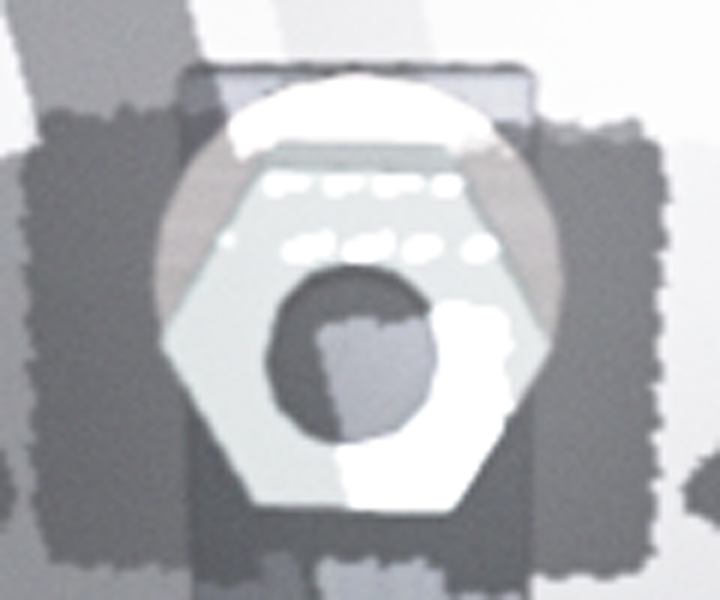

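Hex top-face corners in the crop: (162,342), (255,507), (448,512), (552,343), (455,168), (262,165). The stud top is at about (352,355).

```bash
python3 - <<'E'
from h import *
np.set_printoptions(precision=4,suppress=True)
z=np.load("w1.npz"); k=cam("wrist"); c=(k[0],k[1],z["R"],z["t"])
p=np.array([(162,342),(255,507),(448,512),(552,343),(455,168),(262,165)])/6-.42+[215,155]
P=onz(c,p,.104)[:,:2]; print(P)
ct=P.mean(0); v=P-ct; r=np.hypot(*v.T); a=np.degrees(np.arctan2(v[:,1],v[:,0])); print("centre",ct,r,a%60)
ca=np.angle(np.exp(6j*np.radians(a)).mean())/6; print("corner ang mod60",np.degrees(ca)%60)
print("stud",onz(c,[(352/6-.42+215,355/6-.42+155)],.116))
# fixture front edge, top 46: pixel corners
print("front edge",onz(c,[(190,142.5),(360,142.5)],.046))
o=observe();x=np.array([np.cos(yaw()),np.sin(yaw())]);y=np.array([x[1],-x[0]])
d=ct-np.array(o["tool_pos"][:2]);print("tool shift mm",d@x*1000,d@y*1000,"yaw deg",np.degrees(yaw()))
E
```

```text
[[ 0.5715 -0.0503]
 [ 0.5975 -0.0442]
 [ 0.6049 -0.0184]
 [ 0.5849  0.0013]
 [ 0.5582 -0.0058]
 [ 0.5514 -0.0307]]
centre [ 0.5781 -0.0247] [0.0264 0.0275 0.0275 0.0268 0.0274 0.0273] [15.6549 14.8364 13.2493 15.2028 16.3842 12.6869]
corner ang mod60 14.670448287943868
stud [[ 0.5769 -0.0247  0.116 ]]
front edge [[ 0.5065 -0.089   0.046 ]
 [ 0.5467  0.0672  0.046 ]]
tool shift mm 1.4777693144044348 -1.9102336101152384 yaw deg 165.4858965812623
```

Call:
send_rows(rows=[[[0.06, -0.07, 0, 0], [0, 0, 0.6, 0.9], [0, 0, 0.7, 0.9], [0, 0, 0.8, 0.9], [0, 0, 0.9, 0.9], [0, 0, 0.9, 0.9], [0, 0, 0.9, 0.87], [0, 0, 0.78, 0]]], fingers=1)

```text
time_s: 4.15
tool_pos: [0.5742, -0.0197, 0.0877]
orientation: [-0.001, 0.384, 0.923, -0.0]
ft_force: [0.2, 1.1, -0.2]
opening: 0.091
grasp_force: 0.0
```

Call:
send_rows(rows=[[[0, 0, 0, 0], [0, 0, 0, 0], [0, 0, 0, 0], [0, 0, 0, 0], [0, 0, 0, 0], [0, 0, 0, 0], [0, 0, 0, 0], [0, 0, 0, 0]]], fingers=-0.2, force=15)

```text
time_s: 5.15
tool_pos: [0.5755, -0.0209, 0.0889]
orientation: [0.0, 0.384, 0.923, -0.0]
ft_force: [-2.1, -1.7, 5.3]
opening: 0.0458
grasp_force: 15.0
```

```bash
python3 - <<'E'
from h import *
o=observe(); print(o,np.degrees(yaw()))
E
```

```text
{'time_s': 5.15, 'q': array([-5.62313571e-02,  4.41124790e-01,  1.75625838e+00, -2.55807353e-04,
        9.43990857e-01, -8.38124014e-01]), 'qd': array([-2.05839730e-04,  4.36974606e-04,  1.34800780e-04,  1.07732709e-03,
       -2.36911367e-05, -4.04056195e-04]), 'effort': array([  0.79451703, -40.66564679, -18.54355752,   0.35583431,
        -0.50124725,  -0.05399813]), 'tool_pos': array([ 0.57548312, -0.02094289,  0.08885145]), 'orientation': array([ 1.37494951e-04,  3.84232920e-01,  9.23236178e-01, -6.14578248e-05]), 'ft_force': array([-2.13128357, -1.65451426,  5.2648412 ]), 'moment': array([-0.30468168,  0.3150747 , -0.11108835]), 'grasp_force': 14.996085391142245, 'opening': 0.04578338966364941} 134.80774505203297
```

The TCP is 4.5 mm off the nut axis along tool x. I'll open slightly, shift and regrip.

Call:
send_rows(rows=[[[0, 0, 0, 0], [0, 0, 0, 0], [-0.09, -0.03, 0, 0], [-0.09, 0, 0, 0], [0, 0, 0, 0], [0, 0, 0, 0], [0, 0, 0, 0], [0, 0, 0, 0]]], fingers=0.2)

```text
time_s: 6.15
tool_pos: [0.5781, -0.0244, 0.0885]
orientation: [0.0, 0.384, 0.923, 0.0]
ft_force: [-0.1, -0.5, 0.4]
opening: 0.0548
grasp_force: 0.0
```

Call:
send_rows(rows=[[[0, 0, 0, 0], [0, 0, 0, 0], [0, 0, 0, 0], [0, 0, 0, 0], [0, 0, 0, 0.3], [0, 0, 0, 0.5], [0, 0, 0, 0.6], [0, 0, 0, 0.6]]], fingers=-0.2, force=15)

```text
time_s: 7.15
tool_pos: [0.5785, -0.0241, 0.0886]
orientation: [0.0, 0.476, 0.88, 0.0]
ft_force: [1.5, 2.8, 0.8]
opening: 0.0462
grasp_force: 15.0
```

```bash
python3 - <<'E'
from h import *
o=observe(); print(o["tool_pos"],o["ft_force"],o["moment"],o["opening"],o["grasp_force"],np.degrees(yaw()))
E
```

```text
[ 0.57849311 -0.0241295   0.08855156] [1.54814761 2.82496394 0.75947336] [ 0.43934627 -0.24281955  0.11558734] 0.04618712289502865 14.992375786659977 123.1886378856129
```

Call:
send_rows(rows=[[[0, 0, 0, 0.7], [0, 0, 0, 0.7], [0, 0, 0, 0.7], [0, 0, 0, 0.7], [0, 0, 0, 0.7], [0, 0, 0, 0.7], [0, 0, 0, 0.3], [0, 0, 0, 0]]])

```text
time_s: 8.15
tool_pos: [0.5787, -0.024, 0.0885]
orientation: [0.0, 0.659, 0.752, 0.001]
ft_force: [3.0, 4.1, -1.5]
opening: 0.0459
grasp_force: 15.0
```

```bash
cat > s.py <<'E'
from h import *
np.set_printoptions(precision=4,suppress=True)
o=observe(); print(o["time_s"],o["tool_pos"],o["ft_force"],o["moment"],o["opening"],o["grasp_force"],"yaw",np.degrees(yaw()),"q6",o["q"][5])
E
python3 s.py
```

```text
8.15 [ 0.5787 -0.024   0.0885] [ 2.9547  4.085  -1.5076] [ 0.7562 -0.4769 -0.1216] 0.045938244443148014 14.994375236655202 yaw 97.53578957550944 q6 -0.19416096729674512
```

Call:
send_rows(rows=[[[0, 0, 0, 0.6], [0, 0, 0, 0.6], [0, 0, 0, 0.6], [0, 0, 0, 0.6], [0, 0, 0, 0.4], [0, 0, 0, 0.2], [0, 0, 0, 0], [0, 0, 0, 0]]])

```text
time_s: 9.15
tool_pos: [0.5789, -0.024, 0.0885]
orientation: [0.0, 0.764, 0.645, 0.001]
ft_force: [2.7, 3.1, -1.9]
opening: 0.0456
grasp_force: 15.0
```

```bash
python3 s.py
```

```text
9.15 [ 0.5789 -0.024   0.0885] [ 2.6935  3.1217 -1.8591] [ 0.6891 -0.5498 -0.0607] 0.04557996066235442 14.993757936380518 yaw 80.34990179483732 q6 0.10566619804247676
```

Call:
send_rows(rows=[[[0, 0, 0, 0.3], [0, 0, 0, 0.3], [0, 0, 0, 0.4], [0, 0, 0, 0.4], [0, 0, 0, 0.4], [0, 0, 0, 0.4], [0, 0, 0, 0.4], [0, 0, 0, 0.4]]])

```text
time_s: 10.15
tool_pos: [0.5785, -0.0255, 0.0887]
orientation: [0.001, 0.851, 0.525, -0.0]
ft_force: [3.1, 0.3, 0.4]
opening: 0.0475
grasp_force: 15.0
```

```bash
python3 s.py
```

```text
10.15 [ 0.5785 -0.0255  0.0887] [3.1346 0.2572 0.4451] [-0.0718 -0.2652  0.7992] 0.04747737372379775 14.998957457137294 yaw 63.33770060590799 q6 0.4045307119196775
```

Call:
send_rows(rows=[[[0, 0, 0, 0.4], [0, 0, 0, 0.3], [0, 0, 0, 0.3], [0, 0, 0, 0.3], [0, 0, 0, 0.3], [0, 0, 0, 0.3], [0, 0, 0, 0.3], [0, 0, 0, 0.3]]])

```text
time_s: 11.15
tool_pos: [0.5789, -0.0245, 0.0887]
orientation: [0.0, 0.911, 0.413, 0.001]
ft_force: [6.2, -0.5, 2.4]
opening: 0.0486
grasp_force: 15.0
```

```bash
python3 s.py
```

```text
11.15 [ 0.5789 -0.0245  0.0887] [ 6.1968 -0.5047  2.3693] [-0.1372 -0.8825  0.8332] 0.04855453840783306 15.00029431656003 yaw 48.75129178963921 q6 0.6576461973242659
```

The nut is snug: moment 0.8 N m and the fingers are beginning to slip on the hex. I'll release, rise and check the nut's angle.

Call:
send_rows(rows=[[[0, 0, 0, 0], [0, 0, 0, 0], [0, 0, 0, 0], [0, 0, -0.4, 0], [0, 0, -1, 0], [0, 0, -1, 0], [0, 0, -1, 0], [0, 0, -1, 0]]], fingers=1)

```text
time_s: 12.15
tool_pos: [0.5779, -0.0244, 0.2]
orientation: [-0.0, 0.911, 0.413, 0.0]
ft_force: [0.3, -0.7, 0.8]
opening: 0.0911
grasp_force: 0.0
```

Call:
send_rows(rows=[[[0, 0, -1, -1], [0, 0, -0.6, -1], [0, 0, 0, -1], [0, 0, 0, -1], [0, 0, 0, -1], [0, 0, 0, -0.5], [0, 0, 0, 0], [0, 0, 0, 0]]])

```text
time_s: 13.15
tool_pos: [0.578, -0.0245, 0.2388]
orientation: [0.0, 0.764, 0.645, 0.0]
ft_force: [0.2, 0.2, -0.4]
opening: 0.0915
grasp_force: 0.0
```

```bash
python3 s.py; python3 - <<'E'
from h import *
c=cam("wrist"); im=capture("wrist")[:,:,::-1]; np.savez("w2.npz",R=c[2],t=c[3])
u=proj(c,[[.5785,-.0245,.104]])[0].astype(int); x0,y0=u[0]-60,u[1]-50; print(x0,y0)
cv2.imwrite("pics/w2.png",im)
cv2.imwrite("pics/w2c.png",cv2.resize(im[y0:y0+100,x0:x0+120],None,fx=6,fy=6,interpolation=cv2.INTER_CUBIC))
E
```

```text
13.15 [ 0.578  -0.0245  0.2388] [ 0.2064  0.1591 -0.3789] [-0.1583  0.1416  0.0116] 0.09145588038840584 0.0 yaw 80.32506949980097 q6 0.1065375624250533
219 155
```

View pics/w2c.png

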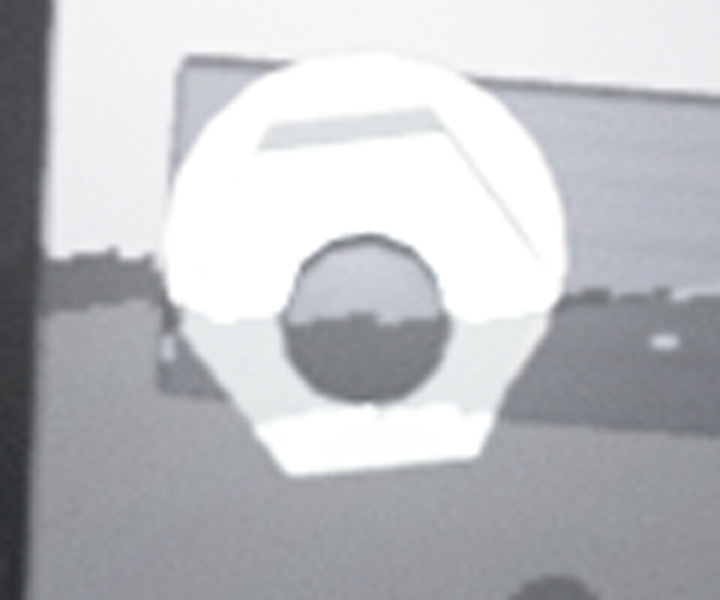

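Visible top-face corners in the crop: bottom (292,475) and (476,457), top (258,152) and (438,132). The stud is at (367,318).

```bash
python3 - <<'E'
from h import *
np.set_printoptions(precision=4,suppress=True)
z=np.load("w2.npz"); k=cam("wrist"); c=(k[0],k[1],z["R"],z["t"])
f=lambda p:np.array(p)/6-.42+[219,155]
P=onz(c,f([(292,475),(476,457),(438,132),(258,152)]),.104)[:,:2]; print(P,P.mean(0))
for a,b in((0,1),(3,2)): d=P[b]-P[a]; print(np.hypot(*d),np.degrees(np.arctan2(d[1],d[0]))%60)
print("stud",onz(c,f([(367,318)]),.116))
# spanner from top image, refine
c=cam("top"); im=cv2.imread("pics/top0.png"); g=cv2.cvtColor(im,cv2.COLOR_BGR2GRAY).astype(float)
# handle: rows 190-226, subpixel edges by half level
L=[];
for v in range(188,224):
    r=g[v,158:186]; w=np.clip(r-95,0,None); L.append((158+(w*np.arange(28)).sum()/w.sum(),v))
P=onz(c,L,.016)[:,:2]; vx,vy,x0,y0=cv2.fitLine((P*1000).astype(np.float32),cv2.DIST_HUBER,0,.01,.01).ravel()
print("handle dir deg",np.degrees(np.arctan2(vy,vx)),x0,y0, np.ptp(P,0))
col=[g[v,169:174].mean() for v in range(176,235)]; print(np.round(col).astype(int))
print("end/top",onz(c,[(171,228),(171,184)],.016))
E
```

```text
[[ 0.5641 -0.0474]
 [ 0.5907 -0.0492]
 [ 0.5927 -0.0018]
 [ 0.5676 -0.0004]] [ 0.5788 -0.0247]
0.026640240034232522 56.17238192159028
0.025153896907097857 56.7218027973271
stud [[ 0.579  -0.0236  0.116 ]]
handle dir deg 7.256741 523.6003 287.80682 [0.0966 0.012 ]
[225 245 248 248 248 249 250 250 249 248 248 248 248 248 248 248 248 248
 248 248 248 248 248 248 248 248 248 248 248 248 249 249 248 249 249 249
 249 249 249 249 249 250 250 250 250 250 250 250 251 251 249 239 157 118
 124 125 126 127 126]
end/top [[0.4515 0.2789 0.016 ]
 [0.5729 0.2941 0.016 ]]
```

```bash
cat > plan.py <<'E'
from h import *
def plan(xy,dz,spin,n,y0=None,frm=None):
    """rows: world shift to xy (m), tool-z shift dz (down +), total spin rad (tool +), over n rows"""
    y=yaw() if y0 is None else y0; p=np.array(observe()["tool_pos"][:2] if frm is None else frm); d=(np.array(xy)-p)/n/.025
    out=[]
    for i in range(n):
        X=np.array([np.cos(y),np.sin(y)]); Y=np.array([X[1],-X[0]])
        out.append([float(v) for v in np.round([d@X,d@Y,dz/n/.025,spin/n/.1],2)]); y-=spin/n
    print(out, "end yaw",np.degrees(y))
E
python3 - <<'E'
from plan import *
plan([.5443,.2905],.03,-1.6,16)
E
```

```text
[[0.76, -0.22, 0.08, -1.0], [0.78, -0.14, 0.08, -1.0], [0.79, -0.06, 0.08, -1.0], [0.79, 0.02, 0.08, -1.0], [0.79, 0.1, 0.08, -1.0], [0.77, 0.18, 0.08, -1.0], [0.75, 0.25, 0.08, -1.0], [0.72, 0.33, 0.08, -1.0], [0.69, 0.4, 0.08, -1.0], [0.64, 0.46, 0.08, -1.0], [0.59, 0.52, 0.08, -1.0], [0.54, 0.58, 0.08, -1.0], [0.48, 0.63, 0.08, -1.0], [0.41, 0.68, 0.08, -1.0], [0.34, 0.71, 0.08, -1.0], [0.27, 0.74, 0.08, -1.0]] end yaw 172.00586347138784
```

Call:
send_rows(rows=[[[0.76, -0.22, 0.08, -1.0], [0.78, -0.14, 0.08, -1.0], [0.79, -0.06, 0.08, -1.0], [0.79, 0.02, 0.08, -1.0], [0.79, 0.1, 0.08, -1.0], [0.77, 0.18, 0.08, -1.0], [0.75, 0.25, 0.08, -1.0], [0.72, 0.33, 0.08, -1.0]]])

```text
time_s: 14.2
tool_pos: [0.561, 0.1336, 0.2225]
orientation: [-0.0, 0.451, 0.892, 0.0]
ft_force: [0.5, 0.1, -0.1]
opening: 0.0912
grasp_force: 0.0
```

Call:
send_rows(rows=[[[0.69, 0.4, 0.08, -1.0], [0.64, 0.46, 0.08, -1.0], [0.59, 0.52, 0.08, -1.0], [0.54, 0.58, 0.08, -1.0], [0.48, 0.63, 0.08, -1.0], [0.41, 0.68, 0.08, -1.0], [0.34, 0.71, 0.08, -1.0], [0.27, 0.74, 0.08, -1.0]]])

```text
time_s: 15.2
tool_pos: [0.5438, 0.2908, 0.2064]
orientation: [-0.0, 0.068, 0.998, 0.0]
ft_force: [0.2, -0.0, 1.0]
opening: 0.0914
grasp_force: 0.0
```

Call:
send_rows(rows=[[[0, 0, 0, -0.9], [0, 0, 0, -0.9], [0, 0, 0, -0.87], [0, 0, 0, 0], [0, 0, 0, 0], [0, 0, 0, 0], [0, 0, 0, 0], [0, 0, 0, 0]]])

```text
time_s: 16.2
tool_pos: [0.5439, 0.2902, 0.2065]
orientation: [0.0, -0.064, 0.998, 0.0]
ft_force: [-0.8, 0.4, 0.3]
opening: 0.0917
grasp_force: 0.0
```

```bash
python3 s.py; python3 - <<'E'
from h import *
np.set_printoptions(precision=4,suppress=True)
c=cam("wrist"); im=capture("wrist")[:,:,::-1]; np.savez("w3.npz",R=c[2],t=c[3]); cv2.imwrite("pics/w3.png",im)
print(proj(c,[[.5195,.2873,.016],[.452,.279,.016],[.57,.294,.016]]))
g=cv2.cvtColor(im,cv2.COLOR_BGR2GRAY)
n,l,st,ce=cv2.connectedComponentsWithStats((g>170).astype(np.uint8))
for i in range(1,n):
    if st[i,4]>400:
        P=onz(c,np.argwhere(l==i)[:,::-1],.016)[:,:2]*1000
        print(st[i],P.mean(0),cv2.minAreaRect(P.astype(np.float32)))
E
```

```text
16.2 [0.5439 0.2902 0.2065] [-0.8129  0.4319  0.2646] [ 0.0403 -0.0618  0.0421] 0.09169346816744256 0.0 yaw -172.66471917922905 q6 -1.2274426425152258
[[278.8802 169.743 ]
 [279.3275  98.074 ]
 [279.0452 219.6142]]
[124   0  56  23 900] [388.0172 153.1075] ((389.7987976074219, 153.6329345703125), (18.89358901977539, 50.674232482910156), 5.985410690307617)
[  216    25   248   242 40739] [485.9021 341.6682] ((510.34832763671875, 340.30010986328125), (210.3297119140625, 235.48248291015625), 89.2513198852539)
[   0  157   42   80 2590] [581.5209  21.2232] ((585.1421508789062, 24.317201614379883), (44.13517379760742, 85.62967681884766), 86.59098052978516)
[ 223  270  257   74 6431] [643.9999 393.8114] ((649.1268920898438, 384.88623046875), (74.96687316894531, 278.9874267578125), 16.135011672973633)
```

View pics/w3.png

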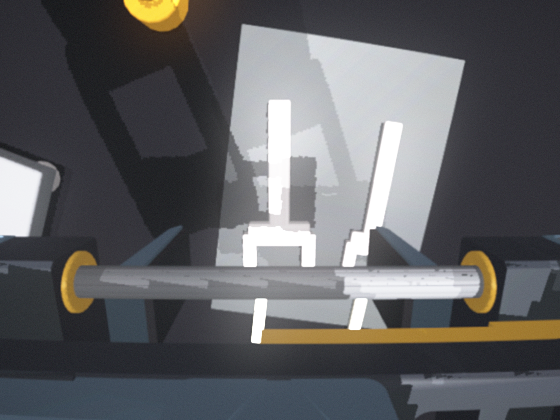

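The spanner handle runs vertically from (280,100) to (279,225), with the head at y 225–265. It lies along the tool axis, as predicted. I'll fit it more finely.

```bash
python3 - <<'E'
from plan import *
np.set_printoptions(precision=4,suppress=True)
z=np.load("w3.npz"); k=cam("wrist"); c=(k[0],k[1],z["R"],z["t"])
im=cv2.imread("pics/w3.png"); g=cv2.cvtColor(im,cv2.COLOR_BGR2GRAY).astype(int)
L=[]
for v in range(106,218,4):
    w=np.where(g[v,262:298]>236)[0]; L.append((262+(w.min()+w.max())/2,v))
L=np.array(L); P=onz(c,L,.016)[:,:2]; a=cv2.fitLine((P*1000).astype(np.float32),cv2.DIST_HUBER,0,.01,.01).ravel()
print(L[::6],a,"deg",np.degrees(np.arctan2(a[1],a[0])))
print("end",onz(c,[(279.7,100)],.016), "head start",onz(c,[(279.7,224)],.016),g[94:106,280],g[222:250,280])
d=np.array(a[:2])*(1 if a[0]>0 else -1); e=onz(c,[(279.7,100)],.016)[0,:2]; G=e+d*.093; print("grip",G)
X=np.array([np.cos(yaw()),np.sin(yaw())]);Y=np.array([X[1],-X[0]]);q=G-observe()["tool_pos"][:2];print("shift units",q@X/.025,q@Y/.025,"yaw",np.degrees(yaw())+180)
E
```

```text
[[279.5 106. ]
 [279.5 130. ]
 [279.  154. ]
 [278.5 178. ]
 [275.  202. ]] [  0.9957   0.0927 510.8035 285.6235] deg 5.321633
end [[0.4537 0.2796 0.016 ]] head start [[0.5745 0.2953 0.016 ]] [197 197 196 200 200 218 254 255 255 255 255 255] [223 223 224 225 241 255 255 255 255 255 255 255 255 255 255 255 255 255
 255 255 255 255 255 253 198 180 179 180]
grip [0.5463 0.2882]
shift units -0.08247808130919486 -0.09114648955006428 yaw 7.339254652160662
```

Call:
send_rows(rows=[[[-0.08, 0, 1, 0], [0, 0, 1, 0], [0, 0, 1, 0], [0, 0, 1, 0], [0, 0, 1, 0], [0, 0, 1, 0], [0, 0, 0.8, 0], [0, 0, 0.5, 0]]])

```text
time_s: 17.25
tool_pos: [0.5456, 0.2903, 0.0229]
orientation: [-0.001, -0.064, 0.998, -0.0]
ft_force: [-0.7, 0.3, -0.0]
opening: 0.0913
grasp_force: 0.0
```

Call:
send_rows(rows=[[[0, 0, 0.22, 0], [0, 0, 0, 0], [0, 0, 0, 0], [0, 0, 0, 0], [0, 0, 0, 0], [0, 0, 0, 0], [0, 0, 0, 0], [0, 0, 0, 0]]], fingers=-0.7, force=50)

```text
time_s: 18.25
tool_pos: [0.5459, 0.2906, 0.0185]
orientation: [0.0, -0.064, 0.998, 0.0]
ft_force: [-0.2, -0.2, -0.5]
opening: 0.0208
grasp_force: 50.0
```

```bash
python3 s.py
```

```text
18.25 [0.5459 0.2906 0.0185] [-0.2366 -0.1733 -0.4644] [0.1056 0.     0.0271] 0.02080896729016198 50.00013291835785 yaw -172.65249558666642 q6 -1.2287677001475645
```

```bash
python3 - <<'E'
from plan import *
plan([.4258,-.0149],0,.191,16)
E
```

```text
[[0.4, -0.72, 0.0, 0.12], [0.39, -0.72, 0.0, 0.12], [0.38, -0.73, 0.0, 0.12], [0.37, -0.73, 0.0, 0.12], [0.36, -0.74, 0.0, 0.12], [0.35, -0.74, 0.0, 0.12], [0.34, -0.75, 0.0, 0.12], [0.33, -0.75, 0.0, 0.12], [0.33, -0.75, 0.0, 0.12], [0.32, -0.76, 0.0, 0.12], [0.31, -0.76, 0.0, 0.12], [0.3, -0.76, 0.0, 0.12], [0.29, -0.77, 0.0, 0.12], [0.28, -0.77, 0.0, 0.12], [0.27, -0.77, 0.0, 0.12], [0.26, -0.78, 0.0, 0.12]] end yaw -183.5959894736653
```

Call:
send_rows(rows=[[[0, 0, -0.4, 0], [0, 0, -0.8, 0], [0, 0, -1, 0], [0, 0, -1, 0], [0, 0, -1, 0], [0, 0, -0.6, 0], [0, 0, 0, 0], [0, 0, 0, 0]]])

```text
time_s: 19.25
tool_pos: [0.5452, 0.2901, 0.1373]
orientation: [-0.001, -0.064, 0.998, -0.0]
ft_force: [0.5, 0.7, -3.2]
opening: 0.0205
grasp_force: 50.0
```

```bash
python3 s.py
```

```text
19.25 [0.5452 0.2901 0.1373] [ 0.4628  0.6962 -3.2482] [ 0.058   0.0626 -0.0433] 0.02045188344914687 49.99871850013733 yaw -172.65904571501733 q6 -1.2286889202335487
```

Call:
send_rows(rows=[[[0.4, -0.72, 0.0, 0.12], [0.39, -0.72, 0.0, 0.12], [0.38, -0.73, 0.0, 0.12], [0.37, -0.73, 0.0, 0.12], [0.36, -0.74, 0.0, 0.12], [0.35, -0.74, 0.0, 0.12], [0.34, -0.75, 0.0, 0.12], [0.33, -0.75, 0.0, 0.12]]])

```text
time_s: 20.25
tool_pos: [0.4854, 0.1364, 0.1386]
orientation: [0.0, -0.016, 1.0, 0.0]
ft_force: [-0.2, -0.0, -3.2]
opening: 0.0203
grasp_force: 50.0
```

Call:
send_rows(rows=[[[0.33, -0.75, 0.0, 0.12], [0.32, -0.76, 0.0, 0.12], [0.31, -0.76, 0.0, 0.12], [0.3, -0.76, 0.0, 0.12], [0.29, -0.77, 0.0, 0.12], [0.28, -0.77, 0.0, 0.12], [0.27, -0.77, 0.0, 0.12], [0.26, -0.78, 0.0, 0.12]]])

```text
time_s: 21.25
tool_pos: [0.4247, -0.016, 0.1385]
orientation: [0.0, 0.032, 0.999, 0.0]
ft_force: [0.1, 0.2, -4.1]
opening: 0.0209
grasp_force: 50.0
```

Call:
send_rows(rows=[[[0, 0, 0.5, 0], [0, 0, 0.6, 0], [0, 0, 0.5, 0], [0, 0, 0.2, 0], [0, 0, 0, 0], [0, 0, 0, 0], [0, 0, 0, 0], [0, 0, 0, 0]]])

```text
time_s: 22.25
tool_pos: [0.4255, -0.0148, 0.0937]
orientation: [0.0, 0.032, 0.999, 0.0]
ft_force: [0.0, -0.7, -3.8]
opening: 0.0209
grasp_force: 50.0
```

```bash
python3 s.py; python3 - <<'E'
from h import *
c=cam("wrist"); im=capture("wrist")[:,:,::-1]; np.savez("w4.npz",R=c[2],t=c[3]); cv2.imwrite("pics/w4.png",im)
print(proj(c,[[.5785,-.0245,.104]]))
E
```

```text
22.25 [ 0.4255 -0.0148  0.0937] [ 0.0457 -0.6779 -3.7593] [-0.0013  0.0326 -0.0129] 0.02085530550140503 49.99877750873566 yaw 176.34832313924326 q6 -1.5690269174588907
[[279.20721609 521.11906283]]
```

View pics/w4.png

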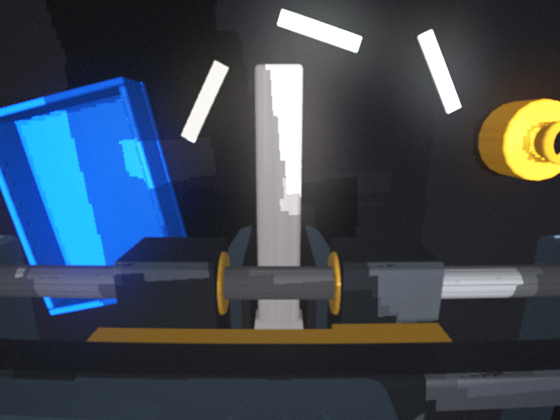

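The spanner is held straight, with its handle column centred at 279, so it matches the tool's centre plane. I'll slide it onto the nut.

Call:
send_rows(rows=[[[-0.4, 0, 0, 0], [-0.4, 0, 0, 0], [-0.3, 0, 0, 0], [-0.3, 0, 0, 0], [-0.3, 0, 0, 0], [-0.2, 0, 0, 0], [0, 0, 0, 0], [0, 0, 0, 0]]])

```text
time_s: 23.3
tool_pos: [0.4723, -0.0178, 0.0934]
orientation: [-0.0, 0.032, 0.999, 0.0]
ft_force: [-0.1, -0.1, -3.9]
opening: 0.0203
grasp_force: 50.0
```

```bash
python3 s.py
```

```text
23.3 [ 0.4723 -0.0178  0.0934] [-0.1027 -0.1014 -3.8824] [0.0262 0.0663 0.0434] 0.02029282232900866 49.99878287315369 yaw 176.3470000621515 q6 -1.5692267461581166
```

No contact so far. Remaining: about 23 mm.

Call:
send_rows(rows=[[[-0.2, 0, 0, 0], [-0.2, 0, 0, 0], [-0.2, 0, 0, 0], [-0.2, 0, 0, 0], [-0.1, 0, 0, 0], [0, 0, 0, 0], [0, 0, 0, 0], [0, 0, 0, 0]]])

```text
time_s: 24.3
tool_pos: [0.495, -0.0193, 0.0934]
orientation: [-0.0, 0.032, 0.999, 0.0]
ft_force: [-0.1, 0.4, -3.9]
opening: 0.0205
grasp_force: 50.0
```

```bash
python3 s.py; python3 - <<'E'
from h import *
for n in ("scene","top"):
    im=capture(n)[:,:,::-1]; cv2.imwrite(f"pics/{n}5.png",im)
    u=proj(cam(n),[[.56,-.02,.09]])[0].astype(int); a=cv2.resize(im[u[1]-45:u[1]+45,u[0]-60:u[0]+60],None,fx=5,fy=5,interpolation=cv2.INTER_CUBIC)
    cv2.imwrite(f"pics/{n}5c.png",a); print(u)
E
```

```text
24.3 [ 0.495  -0.0193  0.0934] [-0.0893  0.3711 -3.9435] [ 0.0097  0.0435 -0.0104] 0.0204713266243377 49.99881863594055 yaw 176.34458901279214 q6 -1.5692768049338925
[263 229]
[285 189]
```

View pics/scene5c.png

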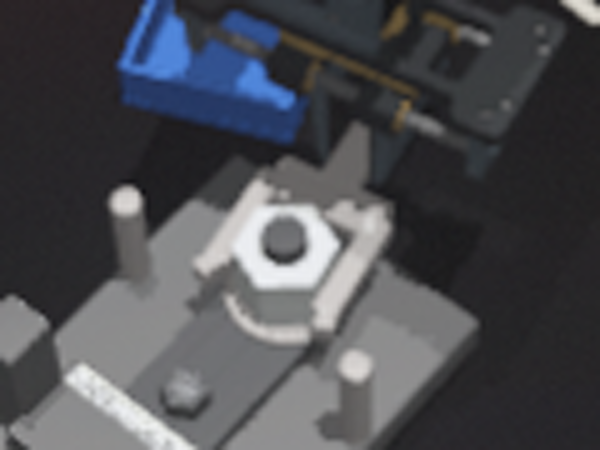

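The spanner is seated fully around the nut. I start tightening along an arc of radius 83.5 mm.

Call:
send_rows(rows=[[[0, 0.17, 0, 0.5], [-0.01, 0.17, 0, 0.5], [0, 0.17, 0, 0.5], [-0.01, 0.17, 0, 0.5], [0, 0.17, 0, 0.5], [0, 0.17, 0, 0.5], [-0.01, 0.17, 0, 0.5], [0, 0.17, 0, 0.5]]])

```text
time_s: 25.4
tool_pos: [0.5041, 0.0124, 0.0934]
orientation: [0.0, 0.229, 0.973, -0.001]
ft_force: [1.2, -3.7, -4.9]
opening: 0.0209
grasp_force: 50.0
```

```bash
cat >> s.py <<'E'
v=np.array(o["tool_pos"][:2])-[.5785,-.0245]; print("r",np.hypot(*v),"ang",np.degrees(np.arctan2(v[1],v[0])))
E
python3 s.py
```

```text
25.4 [0.5041 0.0124 0.0934] [ 1.25   -3.6996 -4.9287] [-0.7358 -0.0915  0.61  ] 0.02085277797962382 50.03860116004944 yaw 153.51411865146895 q6 -1.1030087690750565
r 0.08306444071297138 ang 153.63853334443277
```

Call:
send_rows(rows=[[[0, 0.13, 0, 0.4], [-0.01, 0.13, 0, 0.4], [0, 0.13, 0, 0.4], [0, 0.13, 0, 0.4], [-0.01, 0.13, 0, 0.4], [0, 0.13, 0, 0.4], [-0.01, 0.13, 0, 0.4], [0, 0.13, 0, 0.4]]])

```text
time_s: 26.4
tool_pos: [0.5189, 0.0337, 0.0934]
orientation: [0.0, 0.381, 0.925, -0.001]
ft_force: [-1.5, -1.0, -3.2]
opening: 0.0205
grasp_force: 50.2
```

```bash
python3 s.py
```

```text
26.4 [0.5189 0.0337 0.0934] [-1.4567 -0.9978 -3.2174] [-0.4279  0.178   1.0374] 0.02049118952281643 50.17162263393402 yaw 135.25531340487382 q6 -0.7444120556205753
r 0.08327731905426815 ang 135.70448073627819
```

Call:
send_rows(rows=[[[0, 0.07, 0, 0.2], [0, 0.07, 0, 0.2], [0, 0.07, 0, 0.2], [-0.01, 0.07, 0, 0.2], [0, 0.07, 0, 0.2], [0, 0, 0, 0], [0, 0, 0, 0], [0, 0, 0, 0]]])

```text
time_s: 27.4
tool_pos: [0.5243, 0.0386, 0.093]
orientation: [-0.001, 0.426, 0.905, -0.002]
ft_force: [-3.6, -6.5, -2.0]
opening: 0.0207
grasp_force: 50.7
```

```bash
python3 s.py
```

```text
27.4 [0.5243 0.0386 0.093 ] [-3.6216 -6.49   -1.957 ] [-1.2877  0.677   1.594 ] 0.020718425492267777 50.66470742225647 yaw 129.53988329661243 q6 -0.6343443416635542
r 0.08320100477867996 ang 130.6410825206413
```

Torque has risen to about 2.2 N m, which suggests the hard stop. One more small push to confirm.

Call:
send_rows(rows=[[[0, 0.07, 0, 0.2], [0, 0.07, 0, 0.2], [0, 0.03, 0, 0.1], [0, 0, 0, 0], [0, 0, 0, 0], [0, 0, 0, 0], [0, 0, 0, 0], [0, 0, 0, 0]]])

```text
time_s: 28.4
tool_pos: [0.5269, 0.0404, 0.0928]
orientation: [-0.001, 0.448, 0.894, -0.003]
ft_force: [-5.1, -8.1, -1.6]
opening: 0.0212
grasp_force: 51.3
```

```bash
python3 s.py; python3 - <<'E'
from h import *
im=capture("scene")[:,:,::-1]; a=cv2.resize(im[184:274,203:323],None,fx=5,fy=5,interpolation=cv2.INTER_CUBIC)
cv2.imwrite("pics/scene6c.png",a)
E
```

```text
28.4 [0.5269 0.0404 0.0928] [-5.0992 -8.1487 -1.5518] [-1.763   0.8585  1.8778] 0.021217619225970662 51.301610469818115 yaw 126.77145679549297 q6 -0.5804575614722077
r 0.08288485189725735 ang 128.48534818950782
```

View pics/scene6c.png

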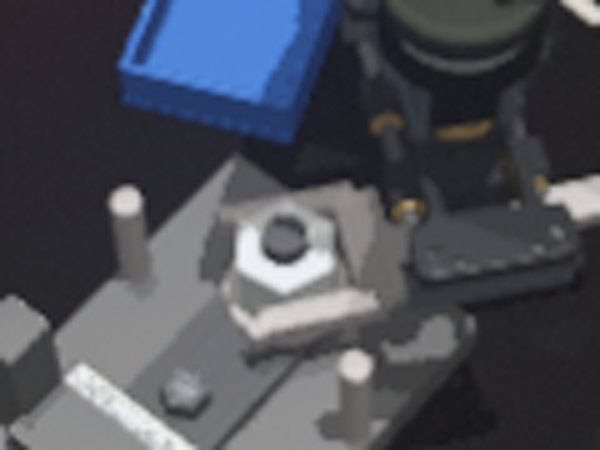

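The spanner turned to the stop and the torque kept climbing, now about 2.7 N m, with the left prong clear of the post. Next I back off inside the jaw slack, then withdraw.

Call:
send_rows(rows=[[[0, -0.1, 0, -0.3], [0, -0.1, 0, -0.3], [0, -0.1, 0, -0.3], [0, -0.07, 0, -0.2], [0, 0, 0, 0], [0, 0, 0, 0], [0, 0, 0, 0], [0, 0, 0, 0]]])

```text
time_s: 29.45
tool_pos: [0.5224, 0.0364, 0.0935]
orientation: [0.0, 0.401, 0.916, 0.0]
ft_force: [-0.5, -5.2, -4.7]
opening: 0.0205
grasp_force: 50.0
```

```bash
python3 s.py
```

```text
29.45 [0.5224 0.0364 0.0935] [-0.4877 -5.2433 -4.6916] [-1.1005  0.0462  0.3894] 0.020458958138042153 50.01684129238129 yaw 132.73852522544868 q6 -0.6977404425183821
r 0.08282233945663661 ang 132.67058347904927
```

Call:
send_rows(rows=[[[0, -0.1, 0, -0.3], [0, -0.07, 0, -0.2], [0, 0, 0, 0], [0, 0, 0, 0], [0, 0, 0, 0], [0, 0, 0, 0], [0, 0, 0, 0], [0, 0, 0, 0]]])

```text
time_s: 30.45
tool_pos: [0.5197, 0.0338, 0.0935]
orientation: [0.001, 0.378, 0.926, 0.001]
ft_force: [2.0, -5.6, -5.3]
opening: 0.0207
grasp_force: 50.0
```

```bash
python3 s.py
```

```text
30.45 [0.5197 0.0338 0.0935] [ 1.9913 -5.5519 -5.2937] [-0.8907 -0.2729 -0.1681] 0.02070016789492871 50.00178873538971 yaw 135.58488846763035 q6 -0.7531524498826119
r 0.08283604982065988 ang 135.2674049353938
```

Call:
send_rows(rows=[[[0, -0.03, 0, 0], [0.1, 0, 0, 0], [0.2, 0, 0, 0], [0.2, 0, 0, 0], [0.1, 0, 0, 0], [0, 0, 0, 0], [0, 0, 0, 0], [0, 0, 0, 0]]])

```text
time_s: 31.45
tool_pos: [0.5141, 0.039, 0.0952]
orientation: [0.008, 0.376, 0.927, -0.001]
ft_force: [12.8, -23.6, -6.4]
opening: 0.0206
grasp_force: 50.0
```

```bash
python3 s.py
```

```text
31.45 [0.5141 0.039  0.0952] [ 12.751  -23.6169  -6.3844] [-4.0863 -2.1441 -0.0493] 0.02063478201687227 49.9969607591629 yaw 135.86444815831692 q6 -0.7331870566766076
r 0.09042461297626077 ang 135.3841394077039
```

Pulling out meets 26 N of resistance, so the jaw is still wedged clockwise. I'll relax the pull, then back-rotate further and shift the way the force points.

Call:
send_rows(rows=[[[-0.3, 0, 0, 0], [-0.1, 0, 0, 0], [0, -0.06, 0, -0.2], [0, -0.06, 0, -0.2], [0, -0.04, 0, -0.1], [0, 0, 0, 0], [0, 0, 0, 0], [0, 0, 0, 0]]])

```text
time_s: 32.45
tool_pos: [0.5119, 0.0344, 0.0934]
orientation: [-0.0, 0.354, 0.935, 0.0]
ft_force: [-2.7, 4.1, 4.8]
opening: 0.0208
grasp_force: 50.0
```

```bash
cat >> s.py <<'E'
y=yaw();X=np.array([np.cos(y),np.sin(y)]);Y=np.array([X[1],-X[0]]);F=np.array(o["ft_force"][:2]);print("Fx,Fy tool",F@X,F@Y,"torque@nut",v[0]*F[1]-v[1]*F[0]+o["moment"][2])
E
python3 s.py
```

```text
32.45 [0.5119 0.0344 0.0934] [-2.6536  4.1151  4.8273] [ 0.3633 -0.059   0.0857] 0.02082697084099732 50.00042259693146 yaw 138.52542582657352 q6 -0.8034142849557963
r 0.08891729352171769 ang 138.49785122888693
Fx,Fy tool 4.713575838082275 1.3258321597976066 torque@nut -0.03198080105533188
```

Call:
send_rows(rows=[[[0.1, 0, 0, 0], [0.2, 0, 0, 0], [0.2, 0, 0, 0], [0.1, 0, 0, 0], [0, 0, 0, 0], [0, 0, 0, 0], [0, 0, 0, 0], [0, 0, 0, 0]]])

```text
time_s: 33.45
tool_pos: [0.5008, 0.0438, 0.0934]
orientation: [-0.0, 0.354, 0.935, 0.0]
ft_force: [-0.5, -0.0, -3.7]
opening: 0.0207
grasp_force: 50.0
```

```bash
python3 s.py
```

```text
33.45 [0.5008 0.0438 0.0934] [-0.5108 -0.0348 -3.6716] [-0.0643  0.0345 -0.0484] 0.020730396669604665 49.99749183654785 yaw 138.52102206791622 q6 -0.7825426666725211
r 0.10348069198726959 ang 138.66197497815412
Fx,Fy tool 0.3596755598035557 -0.3643852200965959 torque@nut -0.010741273274668617
```

The spanner is free. Withdraw, lift and return it to the mat, 25 mm further back so it stays clear of the bar.

```bash
python3 - <<'E'
from plan import *
plan([.5211,.2874],0,-.853,12,frm=[.467,.0736])
E
```

```text
[[0.34, 0.65, 0.0, -0.71], [0.29, 0.68, 0.0, -0.71], [0.24, 0.69, 0.0, -0.71], [0.19, 0.71, 0.0, -0.71], [0.14, 0.72, 0.0, -0.71], [0.09, 0.73, 0.0, -0.71], [0.04, 0.73, 0.0, -0.71], [-0.02, 0.73, 0.0, -0.71], [-0.07, 0.73, 0.0, -0.71], [-0.12, 0.73, 0.0, -0.71], [-0.17, 0.71, 0.0, -0.71], [-0.22, 0.7, 0.0, -0.71]] end yaw 187.39432199257533
```

Call:
send_rows(rows=[[[0.4, 0, 0, 0], [0.5, 0, 0, 0], [0.5, 0, 0, 0], [0.4, 0, 0, 0], [0, 0, -0.6, 0], [0, 0, -0.8, 0], [0, 0, -0.6, 0], [0, 0, 0, 0]]])

```text
time_s: 34.45
tool_pos: [0.4676, 0.0741, 0.1444]
orientation: [0.001, 0.354, 0.935, 0.001]
ft_force: [-0.5, -0.0, -4.4]
opening: 0.0203
grasp_force: 50.0
```

```bash
python3 s.py
```

```text
34.45 [0.4676 0.0741 0.1444] [-0.4829 -0.0398 -4.361 ] [ 0.0244 -0.06    0.0413] 0.0203359920249426 49.99752938747406 yaw 138.55247408451373 q6 -0.7145868893800765
r 0.14843590203998822 ang 138.35136549785855
Fx,Fy tool 0.33558253724084464 -0.3494921173598765 torque@nut 0.09331588898703883
```

Call:
send_rows(rows=[[[0.34, 0.65, 0.0, -0.71], [0.29, 0.68, 0.0, -0.71], [0.24, 0.69, 0.0, -0.71], [0.19, 0.71, 0.0, -0.71], [0.14, 0.72, 0.0, -0.71], [0.09, 0.73, 0.0, -0.71], [0.04, 0.73, 0.0, -0.71], [-0.02, 0.73, 0.0, -0.71]]])

```text
time_s: 35.45
tool_pos: [0.5028, 0.2179, 0.1425]
orientation: [-0.001, 0.075, 0.997, -0.0]
ft_force: [-0.2, 0.1, -4.2]
opening: 0.0203
grasp_force: 50.0
```

Call:
send_rows(rows=[[[-0.07, 0.73, 0.0, -0.71], [-0.12, 0.73, 0.0, -0.71], [-0.17, 0.71, 0.0, -0.71], [-0.22, 0.7, 0.0, -0.71], [0, 0, 0.5, 0], [0, 0, 0.8, 0], [0, 0, 0.8, 0], [0, 0, 0.8, 0]]])

```text
time_s: 36.45
tool_pos: [0.5199, 0.2866, 0.0689]
orientation: [-0.001, -0.064, 0.998, -0.001]
ft_force: [-0.1, 0.1, -3.8]
opening: 0.0202
grasp_force: 50.0
```

```bash
python3 s.py; python3 - <<'E'
from h import *
c=cam("wrist"); im=capture("wrist")[:,:,::-1]; g=cv2.cvtColor(im,cv2.COLOR_BGR2GRAY).astype(int)
for v in (110,140,170,200): # handle edges from gradient
    r=g[v,220:340]; d=np.abs(np.diff(cv2.GaussianBlur(r.astype(np.float32)[None],(5,1),0)[0])); k=np.argsort(d)[::-1][:6]; print(v,np.sort(k+220))
E
```

```text
36.45 [0.5199 0.2866 0.0689] [-0.1366  0.0615 -3.7879] [ 0.0389  0.0382 -0.0121] 0.020217118547142275 49.99749004840851 yaw -172.64298409218418 q6 -1.2145334122705975
r 0.3165697596344365 ang 100.66109057180613
Fx,Fy tool 0.12757286745638424 0.07845737470706386 torque@nut 0.026743834409942283
110 [221 222 243 253 254 255]
140 [236 237 244 253 254 255]
170 [254 255 256 257 300 301]
200 [255 256 257 299 300 301]
```

Call:
send_rows(rows=[[[0, 0, 0.8, 0], [0, 0, 0.6, 0], [0, 0, 0.3, 0], [0, 0, 0.2, 0], [0, 0, 0.06, 0], [0, 0, 0, 0], [0, 0, 0, 0], [0, 0, 0, 0]]])

```text
time_s: 37.5
tool_pos: [0.5212, 0.2872, 0.0223]
orientation: [0.0, -0.064, 0.998, 0.0]
ft_force: [0.4, -0.8, -3.0]
opening: 0.0207
grasp_force: 50.0
```

```bash
python3 s.py
```

```text
37.5 [0.5212 0.2872 0.0223] [ 0.3777 -0.8421 -2.9942] [0.0297 0.0501 0.0294] 0.020667115678869682 49.997482895851135 yaw -172.6545370169348 q6 -1.2147882905258713
r 0.3169298318880687 ang 100.41871652482567
Fx,Fy tool -0.2669566641229038 -0.8835036240962586 torque@nut -0.040089979133882736
```

Call:
send_rows(rows=[[[0, 0, 0.05, 0], [0, 0, 0.05, 0], [0, 0, 0.04, 0], [0, 0, 0, 0], [0, 0, 0, 0], [0, 0, 0, 0], [0, 0, 0, 0], [0, 0, 0, 0]]])

```text
time_s: 38.5
tool_pos: [0.5211, 0.2871, 0.0187]
orientation: [0.0, -0.064, 0.998, 0.0]
ft_force: [0.4, -0.7, 4.6]
opening: 0.0206
grasp_force: 50.0
```

```bash
python3 s.py
```

```text
38.5 [0.5211 0.2871 0.0187] [ 0.3714 -0.6727  4.5588] [-0.1713  0.7308  0.051 ] 0.02062476070549487 49.99979496002197 yaw -172.65564720379868 q6 -1.2147920023835963
r 0.31688237886337317 ang 100.42757498586232
Fx,Fy tool -0.28236118976246627 -0.7146498383595438 torque@nut -0.026117943029953822
```

The spanner rests on the mat. Release, rise and plan the travel to the plunger.

Call:
send_rows(rows=[[[0, 0, 0, 0], [0, 0, 0, 0], [0, 0, 0, 0], [0, 0, -0.5, 0], [0, 0, -1, 0], [0, 0, -1, 0], [0, 0, -1, 0], [0, 0, -1, 0]]], fingers=1)

```text
time_s: 39.5
tool_pos: [0.5212, 0.2872, 0.1328]
orientation: [0.001, -0.064, 0.998, 0.0]
ft_force: [-0.0, -0.3, 0.3]
opening: 0.091
grasp_force: 0.0
```

Call:
send_rows(rows=[[[0, 0, -1, 0], [0, 0, -1, 0], [0, 0, -1, 0], [0, 0, -0.5, 0], [0, 0, 0, 0], [0, 0, 0, 0], [0, 0, 0, 0], [0, 0, 0, 0]]], fingers=-1, force=20)

```text
time_s: 40.5
tool_pos: [0.5208, 0.287, 0.2177]
orientation: [-0.001, -0.064, 0.998, -0.0]
ft_force: [0.1, -0.4, -0.9]
opening: 0.0139
grasp_force: 0.0
```

```bash
python3 s.py; python3 - <<'E'
from plan import *
plan([.522,-.321],0,1.2,26)
np.set_printoptions(precision=4,suppress=True)
# verify spanner on mat + box/plunger from top picture
c=cam("top"); im=capture("top")[:,:,::-1]; cv2.imwrite("pics/top7.png",im)
g=cv2.cvtColor(im,cv2.COLOR_BGR2GRAY)
# plunger head: dark blob inside light box region
sub=g[195:235,380:425]; print((sub[::2,::2]))
im0=cv2.imread("pics/top0.png"); 
E
```

```text
40.5 [0.5208 0.287  0.2177] [ 0.0847 -0.37   -0.9244] [ 0.0291  0.0374 -0.0015] 0.013947125043173294 0.0 yaw -172.65674877963212 q6 -1.2147337276182735
r 0.31678022351808666 ang 100.49514774476967
Fx,Fy tool -0.03666396579032966 -0.37782328117863484 torque@nut -0.006555741669366633
[[0.12, -0.93, 0.0, 0.46], [0.07, -0.93, 0.0, 0.46], [0.03, -0.93, 0.0, 0.46], [-0.01, -0.94, 0.0, 0.46], [-0.05, -0.93, 0.0, 0.46], [-0.1, -0.93, 0.0, 0.46], [-0.14, -0.92, 0.0, 0.46], [-0.18, -0.92, 0.0, 0.46], [-0.23, -0.91, 0.0, 0.46], [-0.27, -0.9, 0.0, 0.46], [-0.31, -0.88, 0.0, 0.46], [-0.35, -0.87, 0.0, 0.46], [-0.39, -0.85, 0.0, 0.46], [-0.43, -0.83, 0.0, 0.46], [-0.46, -0.81, 0.0, 0.46], [-0.5, -0.79, 0.0, 0.46], [-0.54, -0.77, 0.0, 0.46], [-0.57, -0.74, 0.0, 0.46], [-0.61, -0.71, 0.0, 0.46], [-0.64, -0.68, 0.0, 0.46], [-0.67, -0.65, 0.0, 0.46], [-0.7, -0.62, 0.0, 0.46], [-0.73, -0.59, 0.0, 0.46], [-0.75, -0.56, 0.0, 0.46], [-0.78, -0.52, 0.0, 0.46], [-0.8, -0.48, 0.0, 0.46]] end yaw -241.41168419533068
[[ 23  30  29  29  29  49 166 234 237 232 207 133  55  28  31  45  46  52
   40  30  27  22  2
[... 1146 characters left out ...]
237 163  30  25  25]
 [215 238 238 239 239 240 239 237 210 119  98  71  58  78  97 177 237 238
  230  91  32  29  26]
 [235 239 238 239 240 239 239 239 239 231 204 172 155 167 216 236 237 237
  186  32  28  29  31]
 [177 225 239 240 240 240 241 240 239 239 238 240 236 236 238 237 237 231
  100  28  31  28  27]
 [ 84 112 180 227 238 240 241 239 239 238 240 241 238 238 238 239 237 194
   41  27  27  27  23]
 [ 78  65  60 109 185 229 238 241 239 239 240 240 239 239 238 239 233 114
   29  30  29  26  29]
 [ 56  37  18  26  56 110 181 228 235 238 239 238 239 238 237 238 200  49
   29  28  26  30  29]
 [ 32  33  43  29  18  30  62 117 192 230 237 236 237 237 237 233 124  32
   27  28  26  31  28]]
```

Call:
send_rows(rows=[[[0.12, -0.93, 0.0, 0.46], [0.07, -0.93, 0.0, 0.46], [0.03, -0.93, 0.0, 0.46], [-0.01, -0.94, 0.0, 0.46], [-0.05, -0.93, 0.0, 0.46], [-0.1, -0.93, 0.0, 0.46], [-0.14, -0.92, 0.0, 0.46], [-0.18, -0.92, 0.0, 0.46]]])

```text
time_s: 41.55
tool_pos: [0.521, 0.0979, 0.2186]
orientation: [0.0, 0.122, 0.993, -0.0]
ft_force: [-0.9, -1.1, 0.6]
opening: 0.0005
grasp_force: 0.0
```

Call:
send_rows(rows=[[[-0.23, -0.91, 0.0, 0.46], [-0.27, -0.9, 0.0, 0.46], [-0.31, -0.88, 0.0, 0.46], [-0.35, -0.87, 0.0, 0.46], [-0.39, -0.85, 0.0, 0.46], [-0.43, -0.83, 0.0, 0.46], [-0.46, -0.81, 0.0, 0.46], [-0.5, -0.79, 0.0, 0.46]]])

```text
time_s: 42.55
tool_pos: [0.5214, -0.089, 0.2186]
orientation: [0.0, 0.301, 0.954, -0.0]
ft_force: [1.0, -0.5, 0.1]
opening: 0.0005
grasp_force: 0.0
```

Call:
send_rows(rows=[[[-0.54, -0.77, 0.0, 0.46], [-0.57, -0.74, 0.0, 0.46], [-0.61, -0.71, 0.0, 0.46], [-0.64, -0.68, 0.0, 0.46], [-0.67, -0.65, 0.0, 0.46], [-0.7, -0.62, 0.0, 0.46], [-0.73, -0.59, 0.0, 0.46], [-0.75, -0.56, 0.0, 0.46]]])

```text
time_s: 43.55
tool_pos: [0.523, -0.2758, 0.2186]
orientation: [0.0, 0.47, 0.882, -0.0]
ft_force: [-0.2, -0.1, 0.0]
opening: 0.0007
grasp_force: 0.0
```

Call:
send_rows(rows=[[[-0.78, -0.52, 0.0, 0.46], [-0.8, -0.48, 0.0, 0.46], [0, 0, 0, 0], [0, 0, 0, 0], [0, 0, 0, 0], [0, 0, 0, 0], [0, 0, 0, 0], [0, 0, 0, 0]]])

```text
time_s: 44.55
tool_pos: [0.524, -0.3207, 0.2185]
orientation: [0.0, 0.509, 0.861, 0.0]
ft_force: [0.4, -0.0, -0.5]
opening: 0.0007
grasp_force: 0.0
```

```bash
python3 s.py; python3 - <<'E'
from h import *
np.set_printoptions(precision=4,suppress=True)
c=cam("wrist"); im=capture("wrist")[:,:,::-1]; cv2.imwrite("pics/w8.png",im); g=cv2.cvtColor(im,cv2.COLOR_BGR2GRAY)
u=proj(c,[[.522,-.322,.107]])[0]; print("expected px",u)
x,y=u.astype(int); b=cv2.medianBlur(g,5); print(b[y-48:y+49:8,x-64:x+65:8])
ct=cam("top"); t=cv2.imread("pics/top7.png"); gt=cv2.cvtColor(t,cv2.COLOR_BGR2GRAY)
print("plunger top view",onz(ct,[[404.6,213.3]],.107))
m=(gt[130:245,112:195]>150).astype(np.uint8); n,l,st,ce=cv2.connectedComponentsWithStats(m)
for i in range(1,n):
    if st[i,4]>20: print(st[i],onz(ct,[ce[i]+[112,130]],.012))
E
```

```text
44.55 [ 0.524  -0.3207  0.2185] [ 0.3686 -0.0058 -0.4879] [-0.0367  0.0091 -0.0041] 0.0007310867288436765 0.0 yaw 118.8334325504889 q6 -1.071221397115848
r 0.30116014708805217 ang -100.42574410262021
Fx,Fy tool -0.1828727136123041 0.3200920365017119 torque@nut 0.10539023652834638
expected px [275.9367 212.7763]
[[ 51  65  61  64 159 169 254 254 254 254 254 254 196  85  79  73  66]
 [ 63  68  87 162 166 170 190 254 254 254 254 254 254  92  82  74  69]
 [ 64 165 253 164 166 167 172 254 254 254 254 254 254 253  82  76  70]
 [247 253 253 253 167 169 171 122 108 120 254 254 254 254 248  76  69]
 [255 253 253 253 168 168  77  82  93 132 127 254 254 254 253 194  67]
 [ 52 252 252 167 161  70  74  75  79  79  82 103 254 254 251 250  62]
 [ 50  64 157 160 161  64  67  69  72  73  75  74 166 174 194 160 154]
 [ 46  49 109 156 157  58  61  62  64  67  67  76 161 161 161 160 158]
 [ 44  46  48 141 159  54  55  82  57  60  86  61 253 253 253 149  50]
 [ 43  45  45  48 190 173  66  80  52  54  83  84 253 253 146  53  51]
 [ 45  46  46  47  47  48  49  76  48  49  76  55  54  55  56  57  55]
 [ 43  43  44  44  45  45  46  81  46  44  95  51  51  50  49  48  52]
 [ 44  43  43  44  44  45  45 110  43  41 127  47  48  48  47  46  45]]
plunger top view [[ 0.5186 -0.3235  0.107 ]]
[   0    0   44   73 1149] [[0.6076 0.4132 0.012 ]]
[30  3  4  7 23] [[0.7091 0.3921 0.012 ]]
[64  5  7 18 95] [[0.6922 0.2868 0.012 ]]
[ 69  33   5  26 105] [[0.6018 0.266  0.012 ]]
[48 57 17  5 67] [[0.5593 0.2995 0.012 ]]
[ 54  65  10  43 345] [[0.4822 0.2833 0.012 ]]
[   0   67   47   48 1732] [[0.4548 0.3914 0.012 ]]
```

The wrist pixels confirm the plunger head is under the tool. Press with closed fingers.

Call:
send_rows(rows=[[[0, 0, 0.8, 0], [0, 0, 1, 0], [0, 0, 0.9, 0], [0, 0, 0.6, 0], [0, 0, 0.4, 0], [0, 0, 0.4, 0], [0, 0, 0.4, 0], [0, 0, 0.2, 0]]])

```text
time_s: 45.6
tool_pos: [0.5243, -0.321, 0.1016]
orientation: [0.001, 0.509, 0.861, 0.0]
ft_force: [-2.6, 0.7, 8.2]
opening: 0.0007
grasp_force: 3.8
```

Call:
send_rows(rows=[[[0, 0, 0.06, 0], [0, 0, 0.04, 0], [0, 0, 0, 0], [0, 0, 0, 0], [0, 0, 0, 0], [0, 0, 0, 0], [0, 0, 0, 0], [0, 0, 0, 0]]])

```text
time_s: 46.6
tool_pos: [0.5243, -0.321, 0.1012]
orientation: [0.001, 0.509, 0.861, 0.0]
ft_force: [-4.7, 2.1, 15.0]
opening: 0.0004
grasp_force: 7.3
```

```bash
python3 s.py
```

```text
46.6 [ 0.5243 -0.321   0.1012] [-4.748   2.0955 15.03  ] [0.478  0.7505 0.0348] 0.00038988608295945017 7.255547734675929 yaw 118.81842285748544 q6 -1.0712582165568687
r 0.30145259499136595 ang -100.35939605122732
Fx,Fy tool 4.124685608834119 -3.149807046471901 torque@nut -1.4867430890376196
```

The plunger is bottomed: force rose from 8 to 15 N with almost no travel. Retreat.

Call:
send_rows(rows=[[[0, 0, -0.4, 0], [0, 0, -0.8, 0], [0, 0, -1, 0], [0, 0, -1, 0], [0, 0, -1, 0], [0, 0, -0.6, 0], [0, 0, 0, 0], [0, 0, 0, 0]]])

```text
time_s: 47.6
tool_pos: [0.5235, -0.3206, 0.2172]
orientation: [-0.001, 0.509, 0.861, 0.0]
ft_force: [-1.2, -0.4, 0.2]
opening: 0.0003
grasp_force: 0.0
```

```bash
python3 s.py; python3 - <<'E'
from h import *
np.set_printoptions(precision=4,suppress=True)
# nut angle check in the top picture: visible? compare wrench region & plunger height numerically
im=capture("top")[:,:,::-1]; cv2.imwrite("pics/top9.png",im); c=cam("top")
g=cv2.cvtColor(im,cv2.COLOR_BGR2GRAY)
m=(cv2.resize(g[165:205,268:308],None,fx=8,fy=8,interpolation=cv2.INTER_CUBIC)>205).astype(np.uint8)
cs=cv2.findContours(m,cv2.RETR_EXTERNAL,cv2.CHAIN_APPROX_NONE)[0]
for k in cs:
    if cv2.contourArea(k)>2000:
        p=cv2.approxPolyDP(cv2.convexHull(k),8,True)[:,0]/8-.44+[268,165]; print(onz(c,p,.104)[:,:2])
        P=onz(c,p,.104)[:,:2]; d=np.roll(P,-1,0)-P; print(np.hypot(*d.T),np.degrees(np.arctan2(d[:,1],d[:,0]))%60)
E
```

```text
47.6 [ 0.5235 -0.3206  0.2172] [-1.2373 -0.3884  0.2481] [-0.0727  0.0258 -0.0409] 0.0002625062992632092 0.0 yaw 118.82014224776242 q6 -1.0712340448542677
r 0.30112523364121063 ang -100.51588544636247
Fx,Fy tool 0.256168809965397 -1.2713214161146231 torque@nut -0.38593911619898225
[[ 0.6015 -0.012 ]
 [ 0.6005 -0.0384]
 [ 0.5773 -0.0537]
 [ 0.5536 -0.0525]
 [ 0.5377 -0.0354]
 [ 0.5363 -0.0214]
 [ 0.5402 -0.0088]
 [ 0.5595  0.0076]
 [ 0.5827  0.0044]]
[0.0265 0.0278 0.0237 0.0234 0.0141 0.0132 0.0253 0.0234 0.0249] [27.9108 33.3586 57.1248 12.9111 35.6667 12.7577 40.3464 52.146  18.957 ]
```

```bash
python3 -c "
from rig import *
print(finish_job())"
```

```text
the job is handed in; nothing more can be done
None
```

The job is handed in at about 48 s of the 72 s: nut run to snug by hand, tightened with the spanner until torque reached about 2.7 N m (which I took as the hard stop), spanner back on the mat 25 mm behind its old spot, plunger pressed to the bottom and released. Two caveats: the light grip probably turned the nut 0.1–0.2 rad past snug before I let go, and I confirmed the stop by torque only, because a rough final picture suggested the spanner turned the nut about 0.5 rad, less than the full 0.8.

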